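Load a light-sensitive tube strip into the roll-top incubator

ROBOT

A 6-joint arm with a two-finger parallel gripper is mounted at the origin on a cart in front of the work surface, level with it; the furniture and walls round the work are solid. World frame = base frame: x ahead of the robot, y to its left, z up, the work surface at z = 0. Lengths are in mm, angles in rad, forces in N, time in s.
With the tool pointing down it reaches from about 275 to 1000 mm from the base axis. Payload 8.4 kg.
Tool frame: the origin (TCP) lies at the centre of the arm's flange, where the gripper is bolted on; the fingertips stand 173 mm ahead of it and the grasp point (between the pads) lies 155 mm ahead of it; z points along the fingers, y is the direction in which the jaws open and shut (so a half turn about z gives the same grasp; the last joint's range is limited). The gripper opens to 85 mm and grips with 20 to 120 N. Pads are 22 mm wide; open, the fingers measure 114 mm over their backs; the gripper's body (76 mm by 85 mm) begins 54 mm behind the grasp point. The pads swing forward as they close: fully open they stand 13 mm farther back than shut.
Start: joints at [1.144, 0.353, 1.633, -0, 1.155, -0.002], TCP at [257.586, 569.455, 404.681] pointing down, gripper open.
Joint ranges: [-2.63, 2.63], [-0.92, 2.1], [0.06, 2.66], [-1.3, 4.44], [0, 2.69], [-3.02, 3.02]. Speed limits (rad/s): [2.22, 2.22, 2.79, 3.14, 3.14, 3.14].

INTERFACE

Orientations are given as [roll, pitch, yaw] about the fixed x, y, z axes, in that order (R = Rz(yaw) Ry(pitch) Rx(roll)).
In Python, from rig import sense, grab_frame, camera_model, sign_off gives the robot as it stands. The module is installed in compiled form; this text tells all that it offers.
- The arm moves only by the tool step_arm, never from a script. Its argument "commands" is a list of rows, each a list of 3 entries, a list of its own where there are three numbers: the shift along the tool's x, y, z in mm, then the turn about the tool's z in rad, then the opening, from 0 (shut) to 1 (fully open). A call has 1 to 20 rows; each row shifts and turns the pose as measured when the row begins, along the tool's axes as they then stand; what a row does not reach is not made up. A row lasts 1/8 s, in which the tool goes at most 62.5 mm and 10.7 degrees, less where a joint would pass 70% of its speed; a pose out of reach is approached as far as the arm can. A call with a gripper value outside its range is refused whole. The fingers move at their own pace and stop on an object; "force" is the grip in N (left out, the last holds). Time passes only in rows, so rows that do not move let the fingers close. It gives the time, the measured TCP pose, the force and the opening at its end, in the units of the state.
- sense(): the state, without advancing time (a new reading comes with each control period).
- grab_frame(name): name is "scene" or "top"; returns the picture (420x560x3 uint8, blue, green, red); there is no depth.
- camera_model(name): a dict with "fx", "fy", "cx", "cy" (pixels), "R" (3x3) and "t" (3): a world point X has camera coordinates R X + t. Camera axes: x right, y down, z forward; pixel columns grow to the right and rows downward; lengths in mm; the calibration is good to about 2 mm. A picture is of the moment at which its call begins. camera_model takes no time and is no camera call.
- sign_off(): hands the job in, once; it reports no verdict.
The state is a dict: "clock": time; "qpos": joint angles; "qvel": joint speeds; "joint_efforts": joint torques, N m; "eef_pos": TCP position; "tcp_rot": TCP orientation; "contact_force": force on the tool from outside, world axes, zero at the start; "wrist_torque": the same for the moment, N m; "opening": opening from 0.0 (shut) to 1.0 (fully open).
Only numpy, scipy, OpenCV 4.12 (cv2) and the standard library are available. Lean on these libraries where they do the work, as an engineer would, in place of code of your own. Each camera call takes 0.05 s, during which the arm holds its last target. There are 200 camera calls.

TASK

Get the strip incubator ready: raise its slatted roll-top shutter by the handle all the way back until it stays open by itself, then set the orange strip rack flat in the nest on the bed, keeping its tubes upright. Lower the blue hold-down plate level over both pins until it sits down on their shoulders, and then, with rack and plate in place, draw the shutter fully shut again so that no light gets in. Leave the other things on the table where they are.

Things in the scene. Friction and masses are not known exactly. Their poses are not given: they have to be found in the camera images.
- cabinet: White bench incubator, fixed: 284 wide (y), 274 deep (x), 217 mm high. Origin: middle of its underside's front edge; x front to rear, z up. A grey slatted shutter closes front and top between two 10 mm cheeks (264 apart inside, rounded, up to 217 high); open, it leaves all from the 72 mm high front sill to x = 160 mm clear from above. Behind that, a fixed hood as high as the cheeks.
- handle (a point): Centre of the shutter's black handle: round bar along the cabinet's y, 14 mm thick, 56 mm long, on two posts (9 mm thick, at y = +-17), its axis 34 mm out from the middle plane of the aluminium bottom rail (10 mm thick). Pinched by its two flat ends it can turn in the fingers as the rail tilts.
- shutter (a joint): Turn of the shutter along its curved side tracks, rad: 0 shut, 1.84 open (stops). The handle's centre moves on an arc of 159 mm radius about the cabinet's point x = 135, z = 80 mm: from x = -24, z = 90 (shut) over x = 121, z = 238 to x = 187, z = 230 (open), y = 0. Lifting takes 3 N at first; let go below 0.7 it falls shut, above 1.2 it runs open by itself; 3 N draw it back.
- rack_mid (a point): Middle of the orange body of the eight-tube strip rack: 28 mm wide (this point's x), 120 long (y), 19 high, point 9.5 mm above its underside. White capped tubes rise to 37 mm above the underside: grip the orange body, not them. 70 g. Stands on the table left or right of the cabinet; may go in either way round.
- nest (a point): Centre of the nest on the aluminium bed, at the bed's surface: x = 90, z = 85 mm in the cabinet frame. The rack lies here with its length along the cabinet's x, between black stops 7 mm high that lean outward: ends 129 mm apart at the bed (134 at their tops), sides 36 (41); the side stops stand only near the ends, the middle 74 mm of each long side is open for fingers.
- plate_handle (a point): Centre of the steel grip bar of the dark blue hold-down plate (108 mm in this point's x, 150 in y, 8 thick, 220 g, flat on the table, on the other side than the rack). Bar along x: 62 long, 13 wide, 12 high; point 27 mm above the plate's underside, 19 above its top. Two 13 mm through holes at y = +-62, x = 0. Either way round fits.
- pins (a point): Midway between the bed's two upright steel pins at shoulder height: x = 90, z = 123 mm in the cabinet frame. Pins at y = +-62 mm: 10 mm thick, on 20 mm thick shoulders, ending 23 mm above the shoulders, top 7 mm tapered. The plate rests on the shoulders, its underside at this height, just above the tube caps, 150 mm side along the cabinet's y.
- blue_tip_rack: Bystander: turquoise and clear pipette tip rack, 84 x 122 x 52 mm, origin under its centre.
- clear_lid: Bystander: clear cover of a tip rack, 86 x 124 x 36 mm, origin under its centre.
- bench_timer: Bystander: white bench timer with three keys, 62 x 66 x 18 mm, origin under its centre.
- swab_box: Bystander: flat white and grey carton, 102 x 152 x 34 mm, origin under its centre.
- black_jar: Bystander: clear jar with black cap, 43 mm thick, 72 mm high, origin under its centre.
- marker: Bystander: black marker, 135 mm long, 13 mm thick, origin under its centre.
- gel_bottle: Bystander: pump bottle of hand gel, 58 x 70 x 171 mm, origin under its centre.

How it is judged:
By the outcome, as a careful person would: the job done as asked, in the order asked, and still so for the second after the job is handed in, with the robot touching nothing.
It also fails if it takes over 72 s, if anything falls off the work surface, if the arm or the gripper's body presses on something with over 40 N, if the wrist force passes 120 N, or if a joint passes its speed limit or range.

## Working session

There is one attempt and no reset: what is moved stays moved. The work goes in short steps, Python scripts to look and compute and a tool call to move; the robot and the scene stay as the last step left them, time stands still between calls to the robot, and variables do not carry over. Pictures are saved under pics/ and viewed, about 8 in all and at most 12, crops included, and the job is handed in when it is done.

Besides the shell and the picture viewer there is one more tool, called after "Emit:" in YAML: its name, and indented under it one key for each argument. step_arm: Moves the arm, as the interface text tells. Its arguments: {"type":"object","properties":{"commands":{"type":"array","items":{"type":"array"}},"force":{"type":"number"}},"required":["commands"]}

```bash
mkdir -p pics; python3 - <<'E'
from rig import *
import cv2,json
for n in("scene","top"):
    cv2.imwrite(f"pics/{n}0.png",cv2.resize(grab_frame(n),(800,600),interpolation=cv2.INTER_CUBIC)); m=camera_model(n); print(n,{k:(v.tolist() if hasattr(v,'tolist') else v) for k,v in m.items()})
s=sense();print(s)
E
```

```text
scene {'fx': 431.15705750658714, 'fy': 431.15705750658714, 'cx': 278.3199939400155, 'cy': 205.45781791966957, 'R': [[0.4508651943033398, -0.8925472830056567, 0.008940031601302148], [-0.5917398553372809, -0.30638255611865306, -0.7456364213955848], [0.6682548317604787, 0.33089133700570206, -0.6662930308230407]], 't': [-221.73643259078352, 407.6285480409583, 1359.9396855109164]}
top {'fx': 400.382785708361, 'fy': 400.382785708361, 'cx': 277.38030992718285, 'cy': 214.70252103777952, 'R': [[-0.016052289747379492, -0.9998660061710353, -0.0032083792558392716], [-0.9983751088045422, 0.01620365578119575, -0.054631343190912736], [0.05467601040113426, 0.002326207838445704, -0.998501438478537]], 't': [52.145273842778025, 541.2088317702812, 1632.8667112345213]}
{'clock': 0.1, 'qpos': array([ 1.14359492e+00,  3.53571556e-01,  1.63404338e+00, -1.70109588e-05,
        1.15517455e+00, -2.42426729e-03]), 'qvel': array([ 9.99686296e-05, -3.75314524e-04, -3.45289131e-03, -1.17282787e-03,
       -1.05364833e-03,  1.15842725e-04]), 'joint_efforts': array([ 1.29634373e-03, -6.06363630e+01, -3.42819428e+01,  2.15653326e-04,
        3.74945361e-03,  4.20210085e-06]), 'eef_pos': array([257.50653637, 569.26638377, 404.04820998]), 'tcp_rot': array([-3.14039579e+00,  1.26530248e-05,  2.71682240e+00]), 'contact_force': array([-0.04010107, -0.18675261, -0.41244444]), 'wrist_torque': array([-0.01408054,  0.03228052,  0.00191865]), 'opening': 1.000997634439267}
```

View pics/scene0.png

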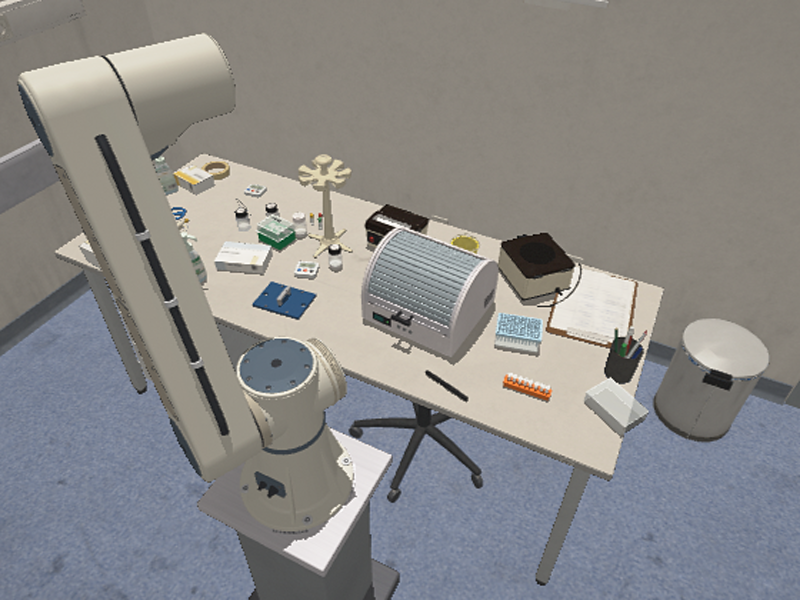

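View pics/top0.png

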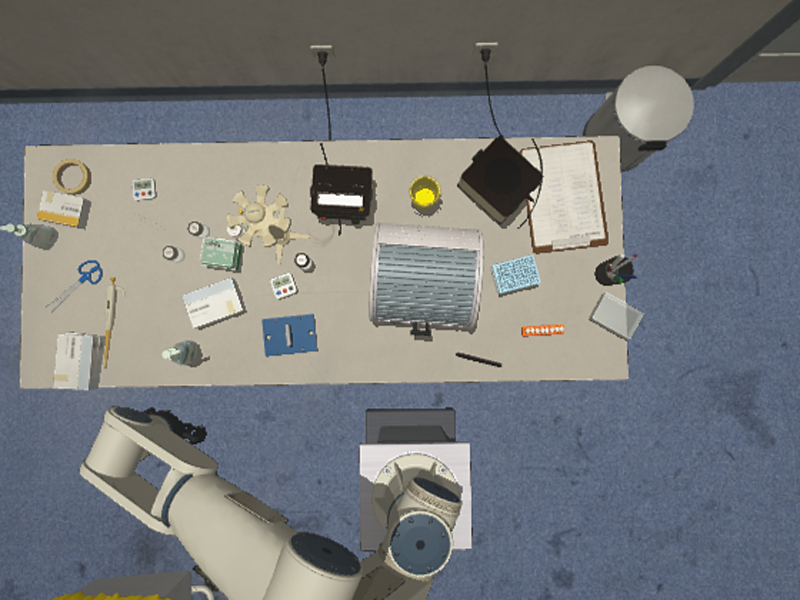

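Scene seen: cabinet at centre, plate on the left (800-px top view ≈290,335), rack on the right (≈543,330). Handle at about (421,328). Next, enlarged crops.

```bash
cat > h.py <<'E'
from rig import *
import cv2,numpy as np
def crop(n,c0,r0,c1,r1,f,name):
    im=grab_frame(n)[r0:r1,c0:c1]; cv2.imwrite(f"pics/{name}.png",cv2.resize(im,None,fx=f,fy=f,interpolation=cv2.INTER_CUBIC))
def ray(n,u,v,z):
    m=camera_model(n);R=np.array(m["R"]);t=np.array(m["t"])
    d=R.T@np.array([(u-m["cx"])/m["fx"],(v-m["cy"])/m["fy"],1]);o=-R.T@t
    return o+d*(z-o[2])/d[2]
def proj(n,X):
    m=camera_model(n);c=np.array(m["R"])@np.array(X)+m["t"];return np.array([m["fx"]*c[0]/c[2]+m["cx"],m["fy"]*c[1]/c[2]+m["cy"]])
E
python3 - <<'E'
from h import *
a=grab_frame("top")
A=cv2.resize(a[150:240,250:350],None,fx=5,fy=5,interpolation=cv2.INTER_CUBIC)
B=cv2.resize(a[210:260,175:235],None,fx=5,fy=5,interpolation=cv2.INTER_CUBIC)
C=cv2.resize(a[210:260,355:415],None,fx=5,fy=5,interpolation=cv2.INTER_CUBIC)
o=np.zeros((500,800,3),np.uint8);o[:450,:500]=A;o[:250,500:]=B;o[250:500,500:]=C
cv2.imwrite("pics/c1.png",o)
E
```

```text
(no output)
```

View pics/c1.png

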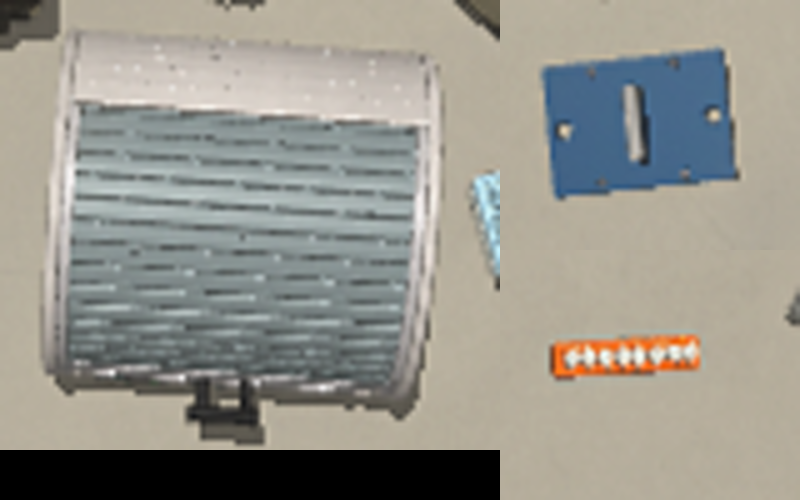

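```bash
python3 - <<'E'
from h import *
def P(u,v,z,ox,oy,bx,by):return ray("top",ox+(u-bx+.5)/5-.5,oy+(v-by+.5)/5-.5,z)
A=lambda u,v,z:P(u,v,z,250,150,0,0)
B=lambda u,v,z:P(u,v,z,175,210,500,0)
C=lambda u,v,z:P(u,v,z,355,210,500,250)
def show(n,p,q):
    d=p-q;print(n,p.round(),q.round(),"mid",((p+q)/2).round(1),"len",np.linalg.norm(d).round(1),"dir",np.arctan2(d[1],d[0]).round(3))
show("handle ends",A(188,407,90),A(258,417,90))
show("hood front",A(78,103,212),A(420,126,212))
show("rear top",A(75,33,160),A(438,62,160))
show("cheek L",A(70,85,217),A(60,330,150))
show("plate holes",B(564,131,8),B(713,114,8))
show("plate bar",B(630,88,33),B(640,158,33))
show("plate left edge c",B(543,68,8),B(557,197,8))
show("plate right edge",B(722,49,8),B(738,179,8))
show("rack top front edge",C(553,378,10),C(700,368,10))
show("rack top back edge",C(553,343,19),C(700,336,19))
show("rack tubes",C(573,358,37),C(690,351,37))
E
```

```text
handle ends [473.   6.  90.] [465. -49.  90.] mid [468.9 -21.6  90. ] len 55.4 dir 1.413
hood front [694.  85. 212.] [ 673. -164.  212.] mid [683.8 -39.7 212. ] len 249.6 dir 1.487
rear top [756.  88. 160.] [ 730. -186.  160.] mid [743.1 -49.1 160. ] len 275.2 dir 1.474
cheek L [707.  90. 217.] [532. 103. 150.] mid [619.5  96.5 183.5] len 187.5 dir -0.072
plate holes [461. 416.   8.] [473. 293.   8.] mid [467.3 354.3   8. ] len 123.6 dir 1.668
plate bar [495. 356.  33.] [438. 348.  33.] mid [466.7 352.4  33. ] len 57.5 dir 0.136
plate left edge c [514. 433.   8.] [407. 422.   8.] mid [460.3 427.4   8. ] len 107.0 dir 0.105
plate right edge [527. 285.   8.] [419. 273.   8.] mid [473.2 278.8   8. ] len 108.1 dir 0.114
rack top front edge [ 452. -316.   10.] [ 458. -437.   10.] mid [ 455.1 -376.9   10. ] len 121.2 dir 1.623
rack top back edge [ 481. -315.   19.] [ 484. -436.   19.] mid [ 482.5 -375.5   19. ] len 120.5 dir 1.602
rack tubes [ 468. -327.   37.] [ 472. -422.   37.] mid [ 469.9 -374.6   37. ] len 94.9 dir 1.614
```

Handle at (469, −22, 90), cabinet yaw ≈ −0.087 and origin ≈ (493, −24). The hood edge and handle lengths agree with the given sizes. Plate (467, 353), yaw 0.10; rack (469, −376), yaw 0.045. Going to the handle.

Emit:
step_arm:
  commands:
    - [[0,0,0],-0.17,1]
    - [[0,0,0],-0.168,1]
    - [[-54,0,0],0,1]
    - [[-54,0,0],0,1]
    - [[-54,0,0],0,1]
    - [[-54,0,0],0,1]
    - [[-45,0,0],0,1]
    - [[0,-57,0],0,1]
    - [[0,-57,0],0,1]
    - [[0,-57,0],0,1]
    - [[0,-57,0],0,1]
    - [[0,-57,0],0,1]
    - [[0,-57,0],0,1]
    - [[0,-57,0],0,1]
    - [[0,-57,0],0,1]
    - [[0,-57,0],0,1]
    - [[0,-57,0],0,1]
    - [[0,0,0],0,1]
  force: 40

```text
clock: 2.4
eef_pos: [481.8, -36.6, 399.1]
tcp_rot: [-3.134, -0.005, 3.069]
contact_force: [0.0, 0.2, 0.4]
opening: 1.002
```

```bash
cat >> h.py <<'E'
def go(x,y,z,yaw=None):
    s=sense();p=s["eef_pos"];w=s["tcp_rot"][2];d=np.array([x,y,z])-p
    w2=w if yaw is None else yaw
    ex=np.array([np.cos(w2),np.sin(w2),0]);ey=np.array([np.sin(w2),-np.cos(w2),0])
    print("t%.2f"%s["clock"],"pos",p.round(1),"rot",s["tcp_rot"].round(4),"F",s["contact_force"].round(1),"op",round(float(s["opening"]),3))
    print("tool shift (after turn)",(ex@d).round(1),(ey@d).round(1),(-d[2]).round(1),"turn",round(float((w-w2+np.pi)%(2*np.pi)-np.pi),4))
O=np.array([493.,-23.7]);YAW=-0.087
def cab(x,y=0.):
    c,s=np.cos(YAW),np.sin(YAW);return O+np.array([c*x-s*y,s*x+c*y])
def arc(q,lift=0):
    a=np.arctan2(10,-159)-q;r=159.3
    xy=cab(135+r*np.cos(a));return np.array([*xy,80+r*np.sin(a)+lift])
E
python3 -c "
from h import *
go(469,-21.6,247,3.055)"
```

```text
t2.40 pos [481.8 -36.6 399.1] rot [-3.134  -0.0046  3.0688] F [0.  0.2 0.4] op 1.002
tool shift (after turn) 14.0 13.8 152.1 turn 0.0138
```

Emit:
step_arm:
  commands:
    - [[14,14,0],0.014,1]
    - [[0,0,50],0,1]
    - [[0,0,40],0,1]
    - [[0,0,0],0,1]

```text
clock: 2.9
eef_pos: [468.6, -20.5, 308.0]
tcp_rot: [-3.135, -0.002, 3.053]
contact_force: [-0.4, -0.4, -1.0]
opening: 1.003
```

```bash
python3 - <<'E'
from h import *
go(469,-21.6,247,3.055)
a=grab_frame("top");b=grab_frame("scene")
print(proj("scene",[469,-22,90]),proj("top",[469,-22,90]))
o=np.hstack([cv2.resize(i[y:y+80,x:x+80],(400,400),interpolation=cv2.INTER_CUBIC) for i,x,y in((a,255,180),(b,240,180))])
cv2.imwrite("pics/c2.png",o)
E
```

```text
t2.90 pos [468.6 -20.5 308. ] rot [-3.1353e+00 -2.1000e-03  3.0527e+00] F [-0.4 -0.4 -1. ] op 1.003
tool shift (after turn) -0.5 -1.1 61.0 turn -0.0023
[281.0474304  224.17828302] [294.3097491  231.98230464]
```

View pics/c2.png

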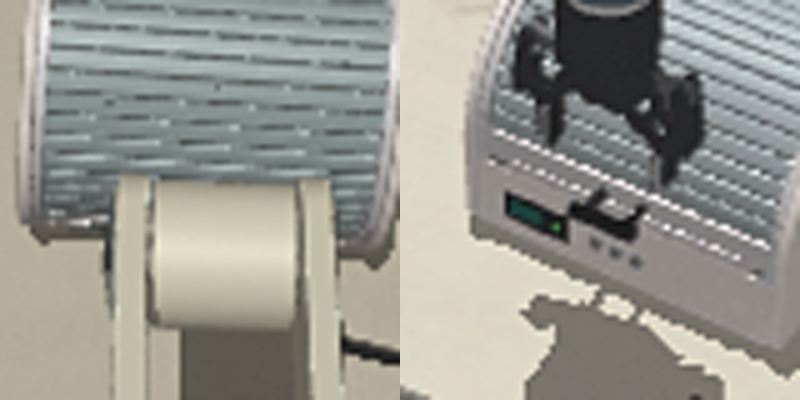

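The handle in the scene crop is at ≈(606,219), i.e. pixel (280.8,223.4). I predicted (281.0,224.2), so it agrees. Fingers straddle it; descending and pinching.

Emit:
step_arm:
  commands:
    - [[0,-1,40],0,1]
    - [[0,0,21],0,1]
    - [[0,0,0],0,1]
    - [[0,0,0],0,0.3]
    - [[0,0,0],0,0.3]
    - [[0,0,0],0,0.3]
    - [[0,0,0],0,0.3]
  force: 30

```text
clock: 3.88
eef_pos: [475.0, -20.2, 258.7]
tcp_rot: [-3.139, 0.017, 3.052]
contact_force: [-1.4, -1.5, -3.4]
opening: 0.639
```

```bash
python3 - <<'E'
from h import *
go(469,-21.6,247,3.055)
p=arc(0)
for q in np.arange(.15,1.9,.15):
    n=arc(q);d=n-p;print(round(q,2),n.round(), "tool", (-np.hypot(d[0],d[1])*np.sign(d[0])).round(1),(-d[2]).round(1));p=n
E
```

```text
t3.88 pos [475.  -20.2 258.7] rot [-3.1389  0.0173  3.0524] F [-1.4 -1.5 -3.4] op 0.639
tool shift (after turn) 5.9 -1.9 11.7 turn -0.0026
0.15 [472. -22. 114.] tool -3.3 -23.6
0.3 [479. -22. 137.] tool -6.8 -22.9
0.45 [489. -23. 158.] tool -10.1 -21.6
0.6 [502. -25. 178.] tool -13.2 -19.9
0.75 [518. -26. 196.] tool -16.1 -17.7
0.9 [537. -28. 211.] tool -18.5 -15.1
1.05 [557. -29. 223.] tool -20.6 -12.1
1.2 [579. -31. 232.] tool -22.1 -8.9
1.35 [603. -33. 237.] tool -23.2 -5.5
1.5 [626. -35. 239.] tool -23.8 -2.0
1.65 [650. -37. 238.] tool -23.8 1.6
1.8 [673. -39. 233.] tool -23.3 5.1
```

```bash
python3 - <<'E'
from h import *
s=sense();print(s["qpos"].round(3),s["qvel"].round(3),s["joint_efforts"].round(1))
crop("scene",245,165,315,240,6,"c3")
E
```

```text
[-0.045  0.326  2.074 -0.005  0.724 -1.522] [ 0.    -0.007 -0.001 -0.001  0.007 -0.001] [  0.4 -49.2 -24.7   0.2  -0.3   0.2]
```

View pics/c3.png

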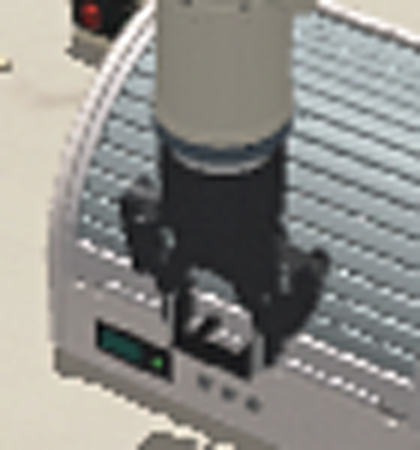

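Gripped, but only by the fingertips (TCP 12 mm higher than planned). Reopen, go lower, regrip.

Emit:
step_arm:
  commands:
    - [[0,0,0],0,1]
    - [[0,0,0],0,1]
    - [[6,-1,6],0,1]
    - [[0,0,6],0,1]
    - [[0,0,0],0,1]

```text
clock: 4.55
eef_pos: [469.4, -21.1, 246.2]
tcp_rot: [-3.139, 0.019, 3.052]
contact_force: [0.6, 0.6, 1.1]
opening: 1.001
```

```bash
python3 - <<'E'
from h import *
go(469,-21.6,247,3.055)
E
```

```text
t4.55 pos [469.4 -21.1 246.2] rot [-3.1389  0.0194  3.0516] F [0.6 0.6 1.1] op 1.001
tool shift (after turn) 0.3 -0.5 -0.8 turn -0.0034
```

Emit:
step_arm:
  commands:
    - [[0,0,0],0,0.3]
    - [[0,0,0],0,0.3]
    - [[0,0,0],0,0.3]
    - [[-2,0,-16],0,0.3]
    - [[-3,0,-20],0,0.3]
    - [[-6,0,-23],0,0.3]
    - [[-9,0,-22],0,0.3]
    - [[0,0,0],0,0.3]
  force: 30

```text
clock: 5.55
eef_pos: [492.6, -22.1, 330.9]
tcp_rot: [-3.141, 0.032, 3.051]
contact_force: [-3.0, 0.6, 0.5]
opening: 0.646
```

```bash
python3 - <<'E'
from h import *
p=sense()["eef_pos"];l=(p[:2]-O)@[np.cos(YAW),np.sin(YAW)];z=p[2]-155;print("local grasp",l,z,"radius",np.hypot(l+3-135,z-80),"q",np.arctan2(10,-159)-np.arctan2(z-80,l+3-135))
go(*(arc(0.9)+[0,0,157]),3.055)
E
```

```text
local grasp -0.5772654182924423 175.89045505179 radius 163.62063034908442 q 0.5633693650489144
t5.55 pos [492.6 -22.1 330.9] rot [-3.1413  0.0321  3.0506] F [-3.   0.6  0.5] op 0.646
tool shift (after turn) -44.6 -1.5 -36.9 turn -0.0044
```

Emit:
step_arm:
  commands:
    - [[-13,0,-18],0,0.3]
    - [[-16,0,-18],0,0.3]
    - [[-19,0,-15],0,0.3]
    - [[-21,0,-12],0,0.3]
    - [[-22,0,-9],0,0.3]
    - [[0,0,0],0,0.3]

```text
clock: 6.3
eef_pos: [581.1, -29.9, 397.3]
tcp_rot: [3.141, 0.024, 3.05]
contact_force: [-5.5, 0.6, 19.3]
opening: 0.641
```

```bash
cat >> h.py <<'E'
def where():
    s=sense();p=s["eef_pos"];tilt=s["tcp_rot"][1];l=(p[:2]-O)@[np.cos(YAW),np.sin(YAW)]+155*np.sin(tilt);z=p[2]-157;print("local grasp",l.round(1),z.round(1),"radius",np.hypot(l-135,z-80).round(1),"q",(np.arctan2(10,-159)-np.arctan2(z-80,l-135)).round(3))
E
python3 - <<'E'
from h import *
where()
go(*(arc(1.5)+[0,0,160]),3.055)
E
```

```text
local grasp 92.1 240.3 radius 166.0 q 1.246
t6.30 pos [581.1 -29.9 397.3] rot [3.1412 0.0239 3.0498] F [-5.5  0.6 19.3] op 0.641
tool shift (after turn) -45.4 -1.5 -2.0 turn -0.0052
```

Emit:
step_arm:
  commands:
    - [[-22,0,0],0,0.3]
    - [[-22,0,0],0,0.3]
    - [[-12,0,0],0,0.3]
    - [[0,0,0],0,0.3]

```text
clock: 6.8
eef_pos: [636.8, -34.8, 400.2]
tcp_rot: [3.141, 0.024, 3.05]
contact_force: [0.5, 1.5, 8.9]
opening: 0.643
```

```bash
python3 - <<'E'
from h import *
where()
go(*(arc(1.84)+[0,0,160]),3.055)
E
```

```text
local grasp 147.9 243.2 radius 163.7 q 1.587
t6.80 pos [636.8 -34.8 400.2] rot [3.1407 0.0239 3.0496] F [0.5 1.5 8.9] op 0.643
tool shift (after turn) -42.7 -1.4 9.6 turn -0.0054
```

Emit:
step_arm:
  commands:
    - [[0,0,0],0,1]
    - [[0,0,0],0,1]
    - [[0,0,-40],0,1]
    - [[0,0,-20],0.18,1]
    - [[0,-50,0],0.18,1]
    - [[0,-40,0],0.18,1]
    - [[0,-40,0],0.18,1]
    - [[0,0,0],0.18,1]
    - [[0,0,0],0.18,1]
    - [[0,0,0],0.18,1]
    - [[0,0,0],0.174,1]

```text
clock: 8.18
eef_pos: [572.8, -154.2, 456.3]
tcp_rot: [3.126, 0.002, 1.571]
contact_force: [-0.4, 0.1, 0.1]
opening: 1.003
```

```bash
python3 - <<'E'
from h import *
go(469,-376,300,1.616)
E
```

```text
t8.18 pos [ 572.8 -154.2  456.3] rot [3.1259e+00 2.4000e-03 1.5706e+00] F [-0.4  0.1  0.1] op 1.003
tool shift (after turn) -216.9 -113.8 156.3 turn -0.0454
```

Emit:
step_arm:
  commands:
    - [[-50,-28,0],-0.045,1]
    - [[-55,-28,0],0,1]
    - [[-55,-28,0],0,1]
    - [[-50,-26,0],0,1]
    - [[0,0,50],0,1]
    - [[0,0,50],0,1]
    - [[0,0,50],0,1]
    - [[0,0,0],0,1]

```text
clock: 9.18
eef_pos: [465.7, -373.7, 300.7]
tcp_rot: [3.126, 0.004, 1.612]
contact_force: [-0.7, 0.2, 1.3]
opening: 1.0
```

```bash
python3 - <<'E'
from h import *
go(469,-376,166,1.616)
a=grab_frame("top");b=grab_frame("scene")
print(proj("scene",[469,-376,10]),proj("top",[469,-376,10]))
o=np.zeros((500,800,3),np.uint8)
o[:450,:400]=cv2.resize(a[150:240,255:335],None,fx=5,fy=5,interpolation=cv2.INTER_CUBIC)
o[:500,400:]=cv2.resize(b[200:300,330:410],None,fx=5,fy=5,interpolation=cv2.INTER_CUBIC)
cv2.imwrite("pics/c4.png",o)
E
```

```text
t9.18 pos [ 465.7 -373.7  300.7] rot [3.126  0.0044 1.6115] F [-0.7  0.2  1.3] op 1.0
tool shift (after turn) -2.4 3.2 134.7 turn -0.0045
[369.29046865 271.94992864] [379.57111437 230.82135487]
```

View pics/c4.png

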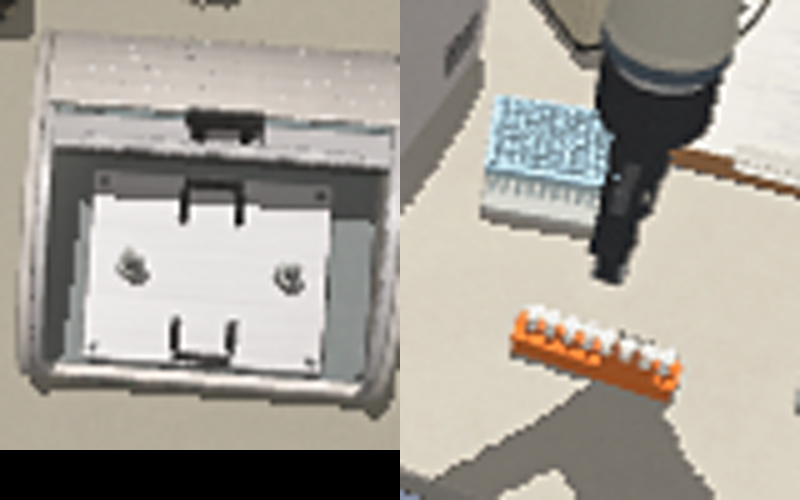

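Shutter is open and stays (handle at (225,122) in the crop). Bed, pins (≈(131,267), (290,277)) and nest stops are visible, and the rack lies where measured.

```bash
python3 - <<'E'
from h import *
A=lambda u,v,z:ray("top",255+(u+.5)/5-.5,150+(v+.5)/5-.5,z)
p,q=A(132,267,115),A(290,278,115)
print("pins",p,q,(p+q)/2,np.linalg.norm(p-q),np.arctan2(*(p-q)[[1,0]])-np.pi/2,"exp",cab(90))
for u,v in((182,185),(242,188),(174,357),(233,353)):print(A(u,v,90))
n=(A(182,185,90)+A(242,188,90)+A(174,355,90)+A(233,355,90))/4;print("nest",n)
print("open handle",A(225,122,235),arc(1.84))
r=(A(48,150,200)+A(392,170,200))/2
E
```

```text
pins [581.63319658  28.43153078 115.        ] [571.10091712 -93.66567988 115.        ] [576.36705685 -32.61707455 115.        ] 122.55063345458188 -0.08604841779831496 exp [582.65960978 -31.52012619]
[647.93302867 -12.23782781  90.        ]
[644.77763516 -59.48214957  90.        ]
[512.35751005  -3.53087596  90.        ]
[514.74911059 -49.87724185  90.        ]
nest [579.95432561 -31.28139175  90.        ]
open handle [674.71612193 -39.08263949 235.        ] [679.21650658 -39.94183491 230.60027562]
```

Emit:
step_arm:
  commands:
    - [[-2,3,40],0,1]
    - [[0,0,40],0,1]
    - [[0,0,25],0,1]
    - [[0,0,0],0,1]

```text
clock: 9.78
eef_pos: [478.3, -381.4, 209.9]
tcp_rot: [3.106, 0.022, 1.613]
contact_force: [0.2, -0.2, 0.4]
opening: 1.0
```

```bash
python3 - <<'E'
from h import *
go(469,-376,167,1.616)
E
```

```text
t9.78 pos [ 478.3 -381.4  209.9] rot [3.106  0.022  1.6125] F [ 0.2 -0.2  0.4] op 1.0
tool shift (after turn) 5.8 -9.0 42.9 turn -0.0035
```

Nest agrees with the model (≈(581,−32)). The tool is drifting off vertical by ~0.04 rad in fast descents. I'll try fast up and slow down to remove that.

Emit:
step_arm:
  commands:
    - [[0,0,-40],0,1]
    - [[0,0,-40],0,1]
    - [[0,0,-20],0,1]
    - [[0,0,0],0,1]

```text
clock: 10.28
eef_pos: [477.0, -380.8, 324.6]
tcp_rot: [3.095, 0.032, 1.613]
contact_force: [-0.2, -0.4, 0.2]
opening: 1.001
```

Emit:
step_arm:
  commands:
    - [[0,0,12],0,1]
    - [[0,0,12],0,1]
    - [[0,0,12],0,1]
    - [[0,0,12],0,1]
    - [[0,0,12],0,1]
    - [[0,0,12],0,1]
    - [[0,0,12],0,1]
    - [[0,0,12],0,1]
    - [[0,0,0],0,1]

```text
clock: 11.4
eef_pos: [480.8, -382.8, 218.8]
tcp_rot: [3.099, 0.028, 1.613]
contact_force: [0.6, -0.8, -0.1]
opening: 0.995
```

```bash
python3 - <<'E'
from h import *
go(469,-376,167,1.616)
E
```

```text
t11.40 pos [ 480.8 -382.8  218.8] rot [3.0992 0.0281 1.6132] F [ 0.6 -0.8 -0.1] op 0.995
tool shift (after turn) 7.4 -11.5 51.8 turn -0.0028
```

Emit:
step_arm:
  commands:
    - [[7,-11,0],0,1]
    - [[0,0,0],0,1]

```text
clock: 11.65
eef_pos: [468.8, -375.9, 218.6]
tcp_rot: [3.099, 0.028, 1.613]
contact_force: [0.7, -0.6, -0.1]
opening: 1.001
```

Emit:
step_arm:
  commands:
    - [[0,0,20],0,1]

```text
clock: 11.78
eef_pos: [470.4, -377.1, 199.8]
tcp_rot: [3.096, 0.031, 1.613]
contact_force: [-0.3, -0.1, 0.1]
opening: 0.998
```

Emit:
step_arm:
  commands:
    - [[0,0,20],0,1]

```text
clock: 11.9
eef_pos: [471.3, -377.6, 178.7]
tcp_rot: [3.095, 0.032, 1.613]
contact_force: [-0.1, -0.2, 0.5]
opening: 1.003
```

Emit:
step_arm:
  commands:
    - [[0,0,0],0,1]

```text
clock: 12.02
eef_pos: [470.7, -377.2, 176.3]
tcp_rot: [3.098, 0.029, 1.613]
contact_force: [-0.9, 0.1, 0.3]
opening: 1.0
```

```bash
python3 - <<'E'
from h import *
go(469,-376,167,1.616)
E
```

```text
t12.03 pos [ 470.7 -377.2  176.3] rot [3.0979 0.0293 1.613 ] F [-0.9  0.1  0.3] op 1.0
tool shift (after turn) 1.2 -1.7 9.3 turn -0.003
```

Emit:
step_arm:
  commands:
    - [[0,0,-60],0,1]

```text
clock: 12.15
eef_pos: [466.7, -374.4, 231.9]
tcp_rot: [3.105, 0.023, 1.613]
contact_force: [0.1, -1.1, -0.3]
opening: 1.001
```

Emit:
step_arm:
  commands:
    - [[0,0,-30],0,1]

```text
clock: 12.28
eef_pos: [466.1, -374.2, 263.8]
tcp_rot: [3.104, 0.024, 1.613]
contact_force: [0.3, 0.1, 0.6]
opening: 0.999
```

Emit:
step_arm:
  commands:
    - [[0,0,-12],0,1]
    - [[0,0,-4],0,1]
    - [[0,0,0],0,1]

```text
clock: 12.65
eef_pos: [465.9, -374.1, 281.0]
tcp_rot: [3.102, 0.025, 1.613]
contact_force: [0.7, -0.1, -0.3]
opening: 1.004
```

Emit:
step_arm:
  commands:
    - [[0,0,10],0,1]
    - [[0,0,20],0,1]
    - [[0,0,30],0,1]

```text
clock: 13.02
eef_pos: [468.3, -375.5, 217.6]
tcp_rot: [3.102, 0.025, 1.613]
contact_force: [-0.4, 0.0, 0.3]
opening: 0.998
```

Emit:
step_arm:
  commands:
    - [[0,0,40],0,1]

```text
clock: 13.15
eef_pos: [469.9, -376.4, 175.8]
tcp_rot: [3.102, 0.026, 1.613]
contact_force: [-0.1, -0.8, -0.3]
opening: 1.005
```

Emit:
step_arm:
  commands:
    - [[0,0,0],0,1]

```text
clock: 13.28
eef_pos: [468.3, -375.1, 171.8]
tcp_rot: [3.108, 0.021, 1.614]
contact_force: [0.1, -0.7, 0.7]
opening: 0.996
```

Emit:
step_arm:
  commands:
    - [[2,-4,-2],0,1]
    - [[0,0,0],0,0.5]
    - [[0,0,0],0,0.4]
    - [[0,0,0],0,0.15]
    - [[0,0,0],0,0.15]
    - [[0,0,0],0,0.15]
    - [[0,0,0],0,0.15]
  force: 40

```text
clock: 14.15
eef_pos: [465.0, -374.0, 177.9]
tcp_rot: [3.104, 0.024, 1.613]
contact_force: [-0.2, 0.1, -0.7]
opening: 0.319
```

```bash
python3 - <<'E'
from h import *
go(469,-376,174,1.616)
E
```

```text
t14.15 pos [ 465.  -374.   177.9] rot [3.1037 0.0242 1.6133] F [-0.2  0.1 -0.7] op 0.319
tool shift (after turn) -2.1 3.9 3.9 turn -0.0027
```

Emit:
step_arm:
  commands:
    - [[0,0,-20],0,0.15]
    - [[0,0,-55],0,0.15]
    - [[0,0,-55],0,0.15]
    - [[0,0,-55],0,0.15]
    - [[0,0,-40],0,0.15]
    - [[0,0,-20],0,0.15]
    - [[0,0,-8],0,0.15]
    - [[0,0,0],-0.16,0.15]
    - [[0,0,0],-0.16,0.15]
    - [[0,0,0],-0.16,0.15]
    - [[0,0,0],-0.16,0.15]
    - [[0,0,0],-0.16,0.15]
    - [[0,0,0],-0.16,0.15]
    - [[0,0,0],-0.16,0.15]
    - [[0,0,0],-0.16,0.15]
    - [[0,0,0],-0.16,0.15]
    - [[0,0,0],0,0.15]

```text
clock: 16.27
eef_pos: [450.4, -364.6, 443.7]
tcp_rot: [-3.124, 0.035, 3.1]
contact_force: [0.4, 0.8, -0.2]
opening: 0.318
```

```bash
python3 - <<'E'
from h import *
go(581,-32,435,3.055)
E
```

```text
t16.27 pos [ 450.4 -364.6  443.7] rot [-3.1242  0.0347  3.0997] F [ 0.4  0.8 -0.2] op 0.318
tool shift (after turn) -101.4 342.6 8.7 turn 0.0447
```

Emit:
step_arm:
  commands:
    - [[-15,50,0],0.045,0.15]
    - [[-18,58,0],0,0.15]
    - [[-18,58,0],0,0.15]
    - [[-18,58,0],0,0.15]
    - [[-18,58,0],0,0.15]
    - [[-13,42,0],0,0.15]
    - [[0,16,0],0,0.15]
    - [[0,0,0],0,0.15]

```text
clock: 17.27
eef_pos: [584.1, -26.3, 440.2]
tcp_rot: [-3.127, 0.033, 3.018]
contact_force: [-0.8, -0.5, -0.6]
opening: 0.316
```

```bash
cat >> h.py <<'E'
from scipy.spatial.transform import Rotation as Ro
def gp(x,y,z,yaw,L=155):
    "tool shift so that point L ahead of TCP comes to x,y,z"
    s=sense();R=Ro.from_euler("xyz",s["tcp_rot"]).as_matrix();g=s["eef_pos"]+L*R[:,2]
    print("t%.2f"%s["clock"],"tcp",s["eef_pos"].round(1),"gp",g.round(1),"lean",R[:2,2].round(4),"yaw",s["tcp_rot"][2].round(4),"F",s["contact_force"].round(1),"op",round(float(s["opening"]),3))
    t=(s["tcp_rot"][2]-yaw+np.pi)%(2*np.pi)-np.pi
    print("shift",(R.T@(np.array([x,y,z])-g)).round(1),"turn",round(float(t),4))
E
python3 - <<'E'
from h import *
gp(581,-32,110,3.055)
E
```

```text
t17.27 tcp [584.1 -26.3 440.2] gp [588.9 -29.2 285.3] lean [ 0.031 -0.019] yaw 3.0182 F [-0.8 -0.5 -0.6] op 0.316
shift [ 13.3  -1.1 175. ] turn -0.0368
```

Emit:
step_arm:
  commands:
    - [[12,-1,0],-0.037,0.15]
    - [[0,0,8],0,0.15]
    - [[0,0,20],0,0.15]
    - [[0,0,30],0,0.15]
    - [[0,0,40],0,0.15]
    - [[0,0,40],0,0.15]
    - [[0,0,16],0,0.15]
    - [[0,0,0],0,0.15]

```text
clock: 18.27
eef_pos: [573.1, -37.6, 281.6]
tcp_rot: [-3.124, 0.034, 3.045]
contact_force: [-0.1, 0.3, -0.2]
opening: 0.314
```

```bash
python3 - <<'E'
from h import *
gp(582,-32,108,3.055)
a=grab_frame("top");b=grab_frame("scene")
o=np.zeros((500,800,3),np.uint8)
o[:450,:400]=cv2.resize(a[150:240,255:335],None,fx=5,fy=5,interpolation=cv2.INTER_CUBIC)
o[:500,400:]=cv2.resize(b[145:245,245:325],None,fx=5,fy=5,interpolation=cv2.INTER_CUBIC)
cv2.imwrite("pics/c5.png",o)
E
```

```text
t18.27 tcp [573.1 -37.6 281.6] gp [578.1 -40.9 126.7] lean [ 0.0324 -0.0212] yaw 3.0449 F [-0.1  0.3 -0.2] op 0.314
shift [-2.3  9.5 18.6] turn -0.0101
```

View pics/c5.png

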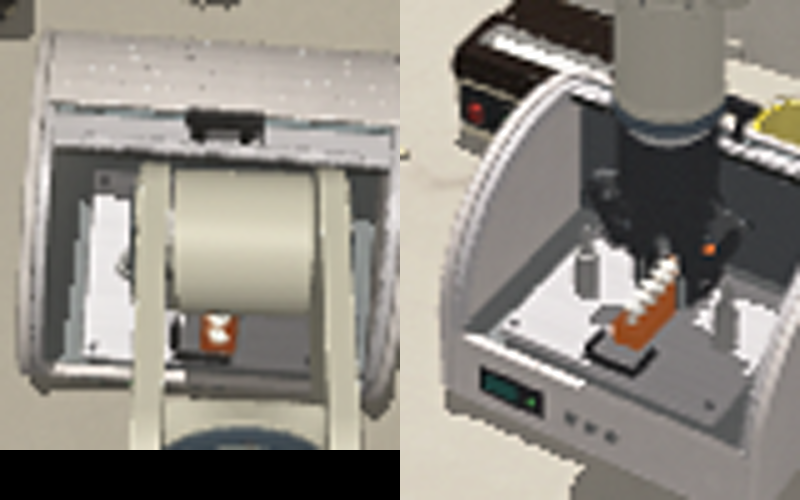

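The rack hangs above the nest, ~10 mm to the right of it (rack front end (218,333), front stop centre (203,357)), as the numbers say. Correcting and lowering.

Emit:
step_arm:
  commands:
    - [[-2,9,0],-0.01,0.15]
    - [[0,0,0],0,0.15]
    - [[0,0,4],0,0.15]
    - [[0,0,4],0,0.15]

```text
clock: 18.88
eef_pos: [578.6, -27.8, 278.6]
tcp_rot: [-3.124, 0.044, 3.057]
contact_force: [0.2, -0.3, -0.3]
opening: 0.315
```

```bash
python3 - <<'E'
from h import *
gp(582,-32,108,3.055)
E
```

```text
t18.88 tcp [578.6 -27.8 278.6] gp [585.1 -31.2 123.7] lean [ 0.042  -0.0216] yaw 3.0567 F [ 0.2 -0.3 -0.3] op 0.315
shift [ 3.7 -0.8 15.6] turn 0.0017
```

Emit:
step_arm:
  commands:
    - [[3,-1,2],0,0.15]
    - [[0,0,4],0,0.15]
    - [[0,0,4],0,0.15]
    - [[0,0,4],0,0.15]
    - [[0,0,0],0,0.15]

```text
clock: 19.5
eef_pos: [575.8, -29.1, 263.1]
tcp_rot: [-3.124, 0.043, 3.056]
contact_force: [-0.7, 0.6, 2.8]
opening: 0.311
```

```bash
python3 - <<'E'
from h import *
gp(582,-32,108,3.055)
E
```

```text
t19.50 tcp [575.8 -29.1 263.1] gp [582.2 -32.5 108.2] lean [ 0.0411 -0.0215] yaw 3.0563 F [-0.7  0.6  2.8] op 0.311
shift [0.2 0.5 0.2] turn 0.0013
```

Emit:
step_arm:
  commands:
    - [[0,0,2],0,0.15]
    - [[0,0,1],0,0.35]
    - [[0,0,0],0,0.4]
    - [[0,0,0],0,0.5]
    - [[0,0,0],0,0.5]
    - [[0,0,-15],0,0.5]
    - [[0,0,-30],0,0.5]
    - [[0,0,-50],0,0.5]
    - [[0,0,-50],0,0.5]
    - [[0,0,-40],0,0.6]
    - [[0,0,-10],0,0.8]
    - [[0,55,0],0,1]
    - [[0,55,0],0,1]
    - [[0,55,0],0,1]
    - [[0,40,0],0,1]
    - [[0,0,0],0,1]

```text
clock: 21.5
eef_pos: [584.1, 184.2, 462.4]
tcp_rot: [-3.123, 0.044, 3.053]
contact_force: [0.1, -0.0, -0.4]
opening: 1.004
```

```bash
python3 - <<'E'
from h import *
gp(467,353,150,3.241)
a=grab_frame("top");b=grab_frame("scene")
o=np.zeros((500,800,3),np.uint8)
o[:450,:400]=cv2.resize(a[150:240,255:335],None,fx=5,fy=5,interpolation=cv2.INTER_CUBIC)
o[:500,400:]=cv2.resize(b[145:245,245:325],None,fx=5,fy=5,interpolation=cv2.INTER_CUBIC)
cv2.imwrite("pics/c6.png",o)
E
```

```text
t21.50 tcp [584.1 184.2 462.4] gp [590.7 180.8 307.5] lean [ 0.0427 -0.0224] yaw 3.0534 F [ 0.1 -0.  -0.4] op 1.004
shift [145.3 163.4 148.2] turn -0.1876
```

View pics/c6.png

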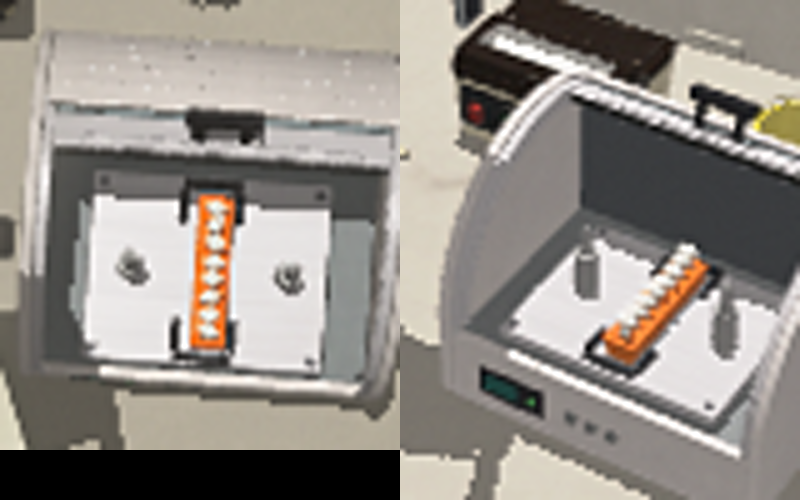

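Rack sits flat between the stops (crop: body (195–235, 195–350)). The shutter stays open. Now to the plate.

Emit:
step_arm:
  commands:
    - [[0,0,0],-0.18,1]
    - [[36,41,0],-0.008,1]
    - [[37,41,0],0,1]
    - [[37,41,0],0,1]
    - [[25,30,0],0,1]
    - [[10,10,0],0,1]
    - [[0,0,8],0,1]
    - [[0,0,18],0,1]
    - [[0,0,30],0,1]
    - [[0,0,40],0,1]
    - [[0,0,45],0,1]
    - [[0,0,45],0,1]
    - [[0,0,0],0,1]

```text
clock: 23.22
eef_pos: [436.9, 310.6, 258.7]
tcp_rot: [-3.109, 0.042, -3.055]
contact_force: [-0.1, -0.8, 0.3]
opening: 1.001
```

```bash
python3 - <<'E'
from h import *
gp(467,353,29,3.241)
E
```

```text
t23.23 tcp [436.9 310.6 258.7] gp [443.8 306.1 103.9] lean [ 0.0448 -0.0288] yaw -3.0551 F [-0.1 -0.8  0.3] op 1.001
shift [-24.   47.1  74.5] turn -0.0129
```

Emit:
step_arm:
  commands:
    - [[-8,16,0],-0.012,1]
    - [[-10,20,0],0,1]
    - [[-6,11,0],0,1]
    - [[0,0,0],0,1]
    - [[0,0,10],0,1]
    - [[0,0,20],0,1]

```text
clock: 23.98
eef_pos: [463.2, 362.6, 235.6]
tcp_rot: [-3.115, 0.053, -3.043]
contact_force: [-0.7, 0.1, -0.5]
opening: 1.001
```

```bash
python3 - <<'E'
from h import *
gp(467,353,29,3.241)
b=grab_frame("scene");u=proj("scene",[467,353,27]);print(u)
i,j=int(u[1]),int(u[0])
cv2.imwrite("pics/c7.png",cv2.resize(b[i-55:i+35,j-45:j+45],None,fx=6,fy=6,interpolation=cv2.INTER_CUBIC))
E
```

```text
t23.98 tcp [463.2 362.6 235.6] gp [471.8 359.3  80.9] lean [ 0.0552 -0.0212] yaw -3.043 F [-0.7  0.1 -0.5] op 1.001
shift [ 8.1 -4.5 51.7] turn -0.0009
[198.94385784 206.18844751]
```

View pics/c7.png

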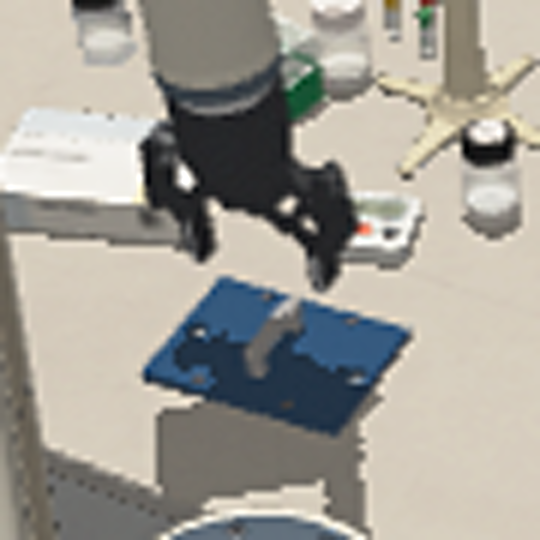

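Bar at ≈(273,338) in the crop = pixel (198.1,206.9), predicted (198.9,206.2). Good; descend and grip.

Emit:
step_arm:
  commands:
    - [[6,-4,8],0,1]
    - [[2,-1,12],0,1]
    - [[0,0,12],0,1]
    - [[0,0,10],0,0.7]
    - [[0,0,0],0,0.5]

```text
clock: 24.65
eef_pos: [456.0, 353.4, 187.3]
tcp_rot: [-3.112, 0.048, -3.043]
contact_force: [0.9, 0.4, 0.2]
opening: 0.606
```

```bash
python3 - <<'E'
from h import *
gp(467,353,29,3.241)
E
```

```text
t24.65 tcp [456.  353.4 187.3] gp [463.8 349.5  32.6] lean [ 0.0503 -0.0252] yaw -3.0434 F [0.9 0.4 0.2] op 0.606
shift [-3.4  3.3  3.7] turn -0.0012
```

Emit:
step_arm:
  commands:
    - [[-3,3,4],0,0.5]
    - [[0,0,0],0,0.3]
    - [[0,0,0],0,0]
    - [[0,0,0],0,0]
    - [[0,0,0],0,0]
    - [[0,0,0],0,0]
  force: 80

```text
clock: 25.4
eef_pos: [459.6, 357.4, 184.2]
tcp_rot: [-3.113, 0.049, -3.043]
contact_force: [-0.1, 0.8, -1.4]
opening: 0.13
```

```bash
python3 - <<'E'
from h import *
gp(467,353,29,3.241)
E
```

```text
t25.40 tcp [459.6 357.4 184.2] gp [467.6 353.7  29.5] lean [ 0.0518 -0.0239] yaw -3.0434 F [-0.1  0.8 -1.4] op 0.13
shift [ 0.7 -0.6  0.5] turn -0.0012
```

Emit:
step_arm:
  commands:
    - [[0,0,-20],0,0]
    - [[0,0,-50],0,0]
    - [[0,0,-50],0,0]
    - [[0,0,-50],0,0]
    - [[0,0,-45],0,0]
    - [[0,0,-30],0,0]
    - [[0,0,-12],0,0]
    - [[0,0,-5],0.187,0]
    - [[0,0,0],0,0]

```text
clock: 26.52
eef_pos: [443.0, 362.1, 461.4]
tcp_rot: [-3.124, 0.054, 3.05]
contact_force: [-1.1, -0.4, -2.6]
opening: 0.132
```

```bash
python3 - <<'E'
from h import *
gp(581,-32,280,3.055)
E
```

```text
t26.52 tcp [443.  362.1 461.4] gp [451.1 358.6 306.7] lean [ 0.0524 -0.0226] yaw 3.0504 F [-1.1 -0.4 -2.6] op 0.132
shift [-163.2 -376.4   42.2] turn -0.0046
```

Plate held. Before placing, one close look at the pins in both views, to triangulate them.

```bash
python3 - <<'E'
from h import *
a=grab_frame("top");b=grab_frame("scene")
P=[cab(90,62),cab(90,-62)];o=[]
for n,im in(("top",a),("scene",b)):
    r=[]
    for p in P:
        u=proj(n,[*p,130]);x,y=int(round(u[0]))-12,int(round(u[1]))-12;print(n,x,y,[proj(n,[*p,z]).round(1).tolist() for z in(146,123,85)])
        r.append(cv2.resize(im[y:y+25,x:x+25],(300,300),interpolation=cv2.INTER_CUBIC))
    o.append(np.hstack(r))
cv2.imwrite("pics/c8.png",np.vstack(o))
E
```

```text
top 269 189 [[280.5, 200.6], [280.5, 201.2], [280.5, 202.0]]
top 301 191 [[313.2, 202.9], [312.6, 203.4], [311.8, 204.2]]
scene 271 181 [[282.9, 190.3], [282.8, 194.9], [282.7, 202.2]]
scene 299 193 [[311.1, 201.7], [310.8, 206.2], [310.2, 213.6]]
```

View pics/c8.png

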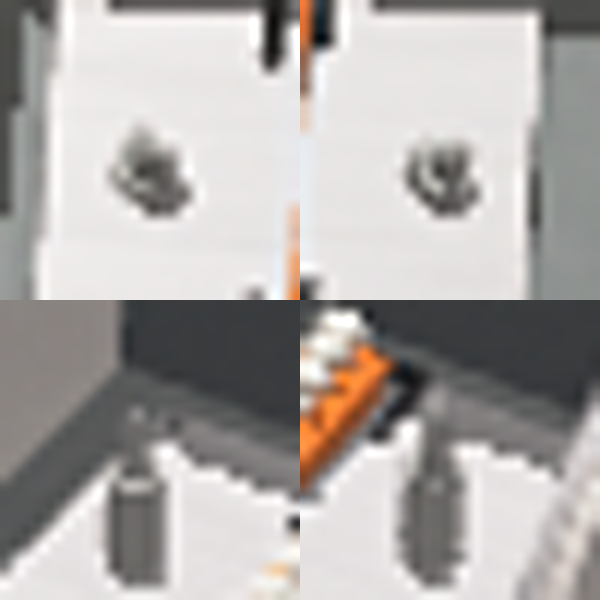

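Emit:
step_arm:
  commands:
    - [[-12,-30,0],-0.005,0]
    - [[-23,-52,0],0,0]
    - [[-23,-52,0],0,0]
    - [[-23,-52,0],0,0]
    - [[-23,-52,0],0,0]
    - [[-23,-52,0],0,0]
    - [[-21,-48,0],0,0]
    - [[-10,-25,0],0,0]
    - [[-3,-8,0],0,0]
    - [[0,0,0],0,0]

```text
clock: 27.88
eef_pos: [579.8, -30.8, 467.1]
tcp_rot: [-3.117, 0.038, 3.095]
contact_force: [-0.1, 0.9, -1.8]
opening: 0.131
```

```bash
python3 - <<'E'
from h import *
gp(580.6,-30.3,185,3.055)
E
```

```text
t27.88 tcp [579.8 -30.8 467.1] gp [585.6 -34.8 312.3] lean [ 0.0371 -0.026 ] yaw 3.0951 F [-0.1  0.9 -1.8] op 0.131
shift [ 10.    7.4 126.9] turn 0.0401
```

Emit:
step_arm:
  commands:
    - [[8,6,0],0.04,0]
    - [[0,0,15],0,0]
    - [[0,0,30],0,0]
    - [[0,0,35],0,0]
    - [[0,0,25],0,0]
    - [[0,0,12],0,0]
    - [[0,0,0],0,0]

```text
clock: 28.75
eef_pos: [574.9, -21.6, 341.8]
tcp_rot: [-3.12, 0.036, 3.071]
contact_force: [0.1, -0.5, -2.5]
opening: 0.132
```

```bash
python3 - <<'E'
from h import *
gp(580.6,-30.3,182,3.055)
b=grab_frame("scene")
cv2.imwrite("pics/c9.png",cv2.resize(b[150:240,250:340],(600,600),interpolation=cv2.INTER_CUBIC))
E
```

```text
t28.75 tcp [574.9 -21.6 341.8] gp [580.1 -25.3 186.9] lean [ 0.0341 -0.0244] yaw 3.0706 F [ 0.1 -0.5 -2.5] op 0.132
shift [-0.6 -4.8  5. ] turn 0.0156
```

View pics/c9.png

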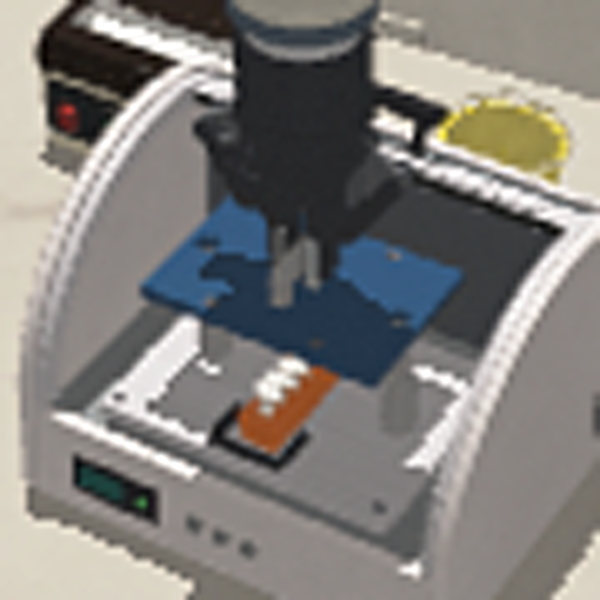

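Plate hangs level over the pins, holes at crop (207,243) and (398,322). I'll compare holes with pins in this same view, so calibration bias cancels.

```bash
python3 - <<'E'
from h import *
print("plate mid by view",ray("scene",294.95,191.95,165.4),"pins by view",ray("scene",295.7,203.65,104))
gp(580.6,-30.3,182,3.055)
E
```

```text
plate mid by view [579.36717015 -24.49717725 165.4       ] pins by view [584.07990889 -27.84578661 104.        ]
t28.80 tcp [575.1 -21.6 342.4] gp [580.5 -25.4 187.6] lean [ 0.0351 -0.0244] yaw 3.0704 F [-1.2  0.6 -1.2] op 0.136
shift [-0.2 -4.8  5.7] turn 0.0154
```

Emit:
step_arm:
  commands:
    - [[-1.5,-4,0],0.015,0]
    - [[0,0,0],0,0]
    - [[0,0,4],0,0]
    - [[0,0,3],0,0]
    - [[0,0,0],0,0]

```text
clock: 29.42
eef_pos: [577.6, -26.3, 338.1]
tcp_rot: [-3.121, 0.042, 3.055]
contact_force: [-0.6, -0.9, -2.5]
opening: 0.134
```

```bash
python3 - <<'E'
from h import *
gp(582,-30,165,3.055)
E
```

```text
t29.43 tcp [577.6 -26.3 338.1] gp [583.8 -30.1 183.3] lean [ 0.0402 -0.0246] yaw 3.0546 F [-0.6 -0.9 -2.5] op 0.134
shift [ 2.6  0.3 18.2] turn -0.0004
```

Emit:
step_arm:
  commands:
    - [[1.5,0,3],0,0]
    - [[0,0,3],0,0]
    - [[0,0,3],0,0]
    - [[0,0,0],0,0]

```text
clock: 29.92
eef_pos: [576.2, -26.3, 328.2]
tcp_rot: [-3.121, 0.042, 3.055]
contact_force: [0.2, 0.2, -2.9]
opening: 0.132
```

```bash
python3 - <<'E'
from h import *
gp(582,-30,165,3.055);print(sense()["wrist_torque"].round(2))
E
```

```text
t29.93 tcp [576.2 -26.3 328.2] gp [582.4 -30.1 173.3] lean [ 0.0396 -0.0246] yaw 3.0547 F [ 0.2  0.2 -2.9] op 0.132
shift [0.7 0.3 8.3] turn -0.0003
[-0.01  0.04 -0.05]
```

Emit:
step_arm:
  commands:
    - [[0,0,3],0,0]
    - [[0,0,3],0,0]
    - [[0,0,0],0,0]

```text
clock: 30.3
eef_pos: [576.1, -26.3, 321.7]
tcp_rot: [-3.121, 0.04, 3.055]
contact_force: [-0.8, 0.1, -2.8]
opening: 0.136
```

```bash
python3 - <<'E'
from h import *
gp(582,-30,153,3.055);print(sense()["wrist_torque"].round(2))
E
```

```text
t30.30 tcp [576.1 -26.3 321.7] gp [582.  -30.1 166.8] lean [ 0.0381 -0.0244] yaw 3.0547 F [-0.8  0.1 -2.8] op 0.136
shift [ 0.5  0.4 13.8] turn -0.0003
[0.07 0.22 0.05]
```

Emit:
step_arm:
  commands:
    - [[0,0,3],0,0]
    - [[0,0,3],0,0]
    - [[0,0,2],0,0]
    - [[0,0,0],0,0]

```text
clock: 30.8
eef_pos: [576.1, -26.5, 312.9]
tcp_rot: [-3.121, 0.039, 3.055]
contact_force: [-1.5, 0.8, -1.9]
opening: 0.13
```

```bash
python3 - <<'E'
from h import *
gp(582,-30,153,3.055);print(sense()["wrist_torque"].round(2))
E
```

```text
t30.80 tcp [576.1 -26.5 312.9] gp [581.9 -30.3 158.1] lean [ 0.0371 -0.0243] yaw 3.0549 F [-1.5  0.8 -1.9] op 0.13
shift [0.1 0.4 5.1] turn -0.0001
[0.12 0.26 0.08]
```

Emit:
step_arm:
  commands:
    - [[0,0,2],0,0]
    - [[0,0,2],0,0]
    - [[0,0,1.5],0,0]
    - [[0,0,0],0,0]

```text
clock: 31.3
eef_pos: [576.2, -26.5, 307.1]
tcp_rot: [-3.121, 0.039, 3.055]
contact_force: [-2.6, 1.0, -1.8]
opening: 0.13
```

```bash
python3 - <<'E'
from h import *
gp(582,-30,152.5,3.055);print(sense()["wrist_torque"].round(2))
E
```

```text
t31.30 tcp [576.2 -26.5 307.1] gp [581.9 -30.3 152.3] lean [ 0.0367 -0.0241] yaw 3.0548 F [-2.6  1.  -1.8] op 0.13
shift [-0.1  0.3 -0.2] turn -0.0002
[0.21 0.36 0.03]
```

Emit:
step_arm:
  commands:
    - [[0.5,0,1.5],0,0]
    - [[0,0,1.5],0,0]
    - [[0,0,0],0,0]

```text
clock: 31.68
eef_pos: [576.0, -26.5, 307.2]
tcp_rot: [-3.121, 0.04, 3.055]
contact_force: [-2.4, 1.4, -3.6]
opening: 0.134
```

```bash
python3 - <<'E'
from h import *
gp(582,-30,152.5,3.055);print(sense()["wrist_torque"].round(2))
E
```

```text
t31.68 tcp [576.  -26.5 307.2] gp [581.9 -30.3 152.4] lean [ 0.038  -0.0242] yaw 3.0549 F [-2.4  1.4 -3.6] op 0.134
shift [-0.1  0.3 -0.1] turn -0.0001
[0.18 0.4  0.02]
```

Plate is down on the shoulders (no further travel at the nominal height). Releasing and moving up to the handle.

Emit:
step_arm:
  commands:
    - [[0,0,0],0,0.25]
    - [[0,0,0],0,0.45]
    - [[0,0,0],0,0.45]
    - [[0,0,-8],0,0.45]
    - [[0,0,-20],0,0.45]
    - [[0,0,-45],0,0.45]
    - [[0,0,-45],0,0.8]
    - [[0,0,-30],0,1]
    - [[0,0,-8],0,1]
    - [[-30,0,0],0,1]
    - [[-40,0,0],0,1]
    - [[-18,0,0],0,1]
    - [[0,0,0],0,1]

```text
clock: 33.3
eef_pos: [659.6, -30.7, 472.1]
tcp_rot: [-3.12, 0.043, 3.055]
contact_force: [-1.4, 0.3, -0.3]
opening: 1.005
```

```bash
python3 - <<'E'
from h import *
gp(677,-39.5,237,3.055)
a=grab_frame("top");b=grab_frame("scene")
o=np.zeros((500,800,3),np.uint8)
o[:450,:400]=cv2.resize(a[150:240,255:335],None,fx=5,fy=5,interpolation=cv2.INTER_CUBIC)
o[:500,400:]=cv2.resize(b[135:235,255:335],None,fx=5,fy=5,interpolation=cv2.INTER_CUBIC)
cv2.imwrite("pics/c10.png",o);print(proj("scene",[677,-39.5,230]))
E
```

```text
t33.30 tcp [659.6 -30.7 472.1] gp [666.  -34.6 317.3] lean [ 0.0412 -0.0249] yaw 3.0547 F [-1.4  0.3 -0.3] op 1.005
shift [-7.9 -2.2 80.7] turn -0.0003
[309.96495291 165.54546578]
```

View pics/c10.png

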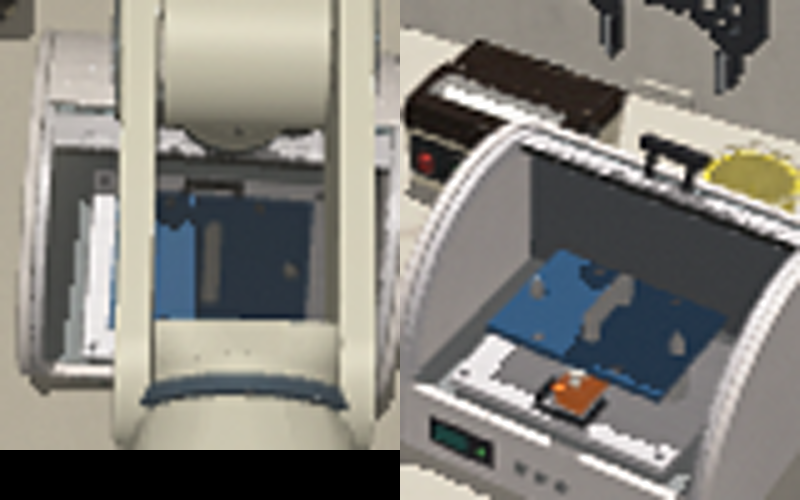

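Plate level with both pin tops showing through (540,285), (680,345). The handle in the scene crop at (678,150) = pixel (310.2,164.6) matches the prediction. Gripping the handle.

Emit:
step_arm:
  commands:
    - [[-8,-2,0],0,1]
    - [[0,0,20],0,1]
    - [[0,0,30],0,1]
    - [[0,0,20],0,1]
    - [[0,0,8],0,1]
    - [[0,0,0],0,1]

```text
clock: 34.15
eef_pos: [667.0, -35.4, 388.5]
tcp_rot: [-3.12, 0.039, 3.055]
contact_force: [0.1, -0.8, 0.3]
opening: 1.005
```

```bash
python3 - <<'E'
from h import *
gp(677,-39.5,238,3.055)
E
```

```text
t34.15 tcp [667.  -35.4 388.5] gp [672.8 -39.2 233.7] lean [ 0.0374 -0.0245] yaw 3.0547 F [ 0.1 -0.8  0.3] op 1.005
shift [-4.4 -0.  -4.2] turn -0.0003
```

Emit:
step_arm:
  commands:
    - [[-4,0,-2],0,1]
    - [[0,0,0],0,0.3]
    - [[0,0,0],0,0.3]
    - [[0,0,0],0,0.3]
    - [[0,0,0],0,0.3]
  force: 30

```text
clock: 34.78
eef_pos: [671.5, -34.6, 393.4]
tcp_rot: [-3.123, 0.042, 3.055]
contact_force: [1.0, -0.7, -2.3]
opening: 0.644
```

```bash
python3 - <<'E'
from h import *
gp(677,-39.5,238,3.055)
for q in np.arange(1.84,-.01,-.16):
    n=arc(q)
    if q<1.84: d=n-p;print(round(q,2),n.round(), "tool", np.hypot(d[0],d[1]).round(1),(-d[2]).round(1))
    p=n
E
```

```text
t34.77 tcp [671.5 -34.6 393.4] gp [677.8 -38.1 238.5] lean [ 0.0406 -0.0221] yaw 3.0549 F [ 1.  -0.7 -2.3] op 0.644
shift [ 0.7 -1.5  0.5] turn -0.0001
1.68 [655. -38. 237.] tool 24.7 -6.3
1.52 [629. -36. 239.] tool 25.4 -2.3
1.36 [604. -33. 238.] tool 25.4 1.7
1.2 [579. -31. 232.] tool 24.8 5.8
1.04 [556. -29. 222.] tool 23.6 9.6
0.88 [534. -27. 209.] tool 21.7 13.3
0.72 [515. -26. 192.] tool 19.3 16.6
0.56 [499. -24. 173.] tool 16.5 19.4
0.4 [485. -23. 151.] tool 13.2 21.8
0.24 [476. -22. 128.] tool 9.5 23.6
0.08 [470. -22. 103.] tool 5.6 24.8
```

Emit:
step_arm:
  commands:
    - [[12,0,-4],0,0.3]
    - [[20,0,-5],0,0.3]
    - [[22,0,-3],0,0.3]
    - [[22,0,0],0,0.3]
    - [[22,0,3],0,0.3]
    - [[0,0,0],0,0.3]

```text
clock: 35.52
eef_pos: [569.7, -25.9, 397.5]
tcp_rot: [-3.123, 0.048, 3.053]
contact_force: [4.2, 0.6, -9.6]
opening: 0.643
```

```bash
cat >> h.py <<'E'
def hq():
    s=sense();R=Ro.from_euler("xyz",s["tcp_rot"]).as_matrix();g=s["eef_pos"]+155*R[:,2]
    l=(g[:2]-O)@[np.cos(YAW),np.sin(YAW)]+2;z=g[2]-8;q=np.arctan2(10,-159)-np.arctan2(z-80,l-135)
    print("local",l.round(1),z.round(1),"r",np.hypot(l-135,z-80).round(1),"q",q.round(3),s["contact_force"].round(1),s["opening"])
    return q
E
python3 - <<'E'
from h import *
q=hq();n=arc(q-.6)+[-2,0,8];gp(*n,3.055)
E
```

```text
local 86.0 234.7 r 162.2 q 1.201 [ 4.2  0.6 -9.6] 0.642779659699923
t35.52 tcp [569.7 -25.9 397.5] gp [576.8 -29.3 242.7] lean [ 0.0461 -0.0223] yaw 3.0533 F [ 4.2  0.6 -9.6] op 0.643
shift [79.1 -1.  52.8] turn -0.0017
```

Emit:
step_arm:
  commands:
    - [[18,0,8],0,0.3]
    - [[22,0,13],0,0.3]
    - [[20,0,15],0,0.3]
    - [[18,0,17],0,0.3]
    - [[0,0,0],0,0.3]

```text
clock: 36.15
eef_pos: [497.5, -19.9, 350.8]
tcp_rot: [-3.125, 0.063, 3.052]
contact_force: [3.0, 0.3, -3.7]
opening: 0.642
```

```bash
python3 - <<'E'
from h import *
q=hq();n=arc(0)+[-2,0,6];gp(*n,3.055)
E
```

```text
local 15.9 188.1 r 160.8 q 0.674 [ 3.   0.3 -3.7] 0.6418838633274428
t36.15 tcp [497.5 -19.9 350.8] gp [507.  -23.4 196.1] lean [ 0.0614 -0.0222] yaw 3.0521 F [ 3.   0.3 -3.7] op 0.642
shift [46.1 -0.2 97.4] turn -0.0029
```

Emit:
step_arm:
  commands:
    - [[14,0,13],0,0.3]
    - [[13,0,19],0,0.3]
    - [[10,0,20],0,0.3]
    - [[6,0,20],0,0.3]
    - [[2,0,12],0,0.3]
    - [[0,0,0],0,0.3]

```text
clock: 36.9
eef_pos: [457.7, -16.8, 266.3]
tcp_rot: [-3.127, 0.052, 3.05]
contact_force: [-3.5, 0.8, 0.2]
opening: 0.643
```

```bash
python3 - <<'E'
from h import *
q=hq();n=arc(0)+[-2,0,6];gp(*n,3.055)
E
```

```text
local -25.6 103.5 r 162.3 q 0.083 [-3.5  0.8  0.2] 0.6425395385663207
t36.90 tcp [457.7 -16.8 266.3] gp [465.6 -19.9 111.5] lean [ 0.0507 -0.0196] yaw 3.0499 F [-3.5  0.8  0.2] op 0.643
shift [-0.9 -1.4 15.6] turn -0.0051
```

Close to shut; press down to the stop.

Emit:
step_arm:
  commands:
    - [[-1,0,6],0,0.3]
    - [[0,0,6],0,0.3]
    - [[0,0,5],0,0.3]
    - [[0,0,4],0,0.3]
    - [[0,0,3],0,0.3]
    - [[0,0,0],0,0.3]

```text
clock: 37.65
eef_pos: [458.4, -16.9, 244.8]
tcp_rot: [-3.126, 0.035, 3.049]
contact_force: [-5.3, 2.7, -1.6]
opening: 0.639
```

```bash
python3 - <<'E'
from h import *
q=hq();n=arc(0)+[-2,0,6];gp(*n,3.055)
E
```

```text
local -27.6 81.9 r 162.6 q -0.051 [-5.3  2.7 -1.6] 0.638980551578624
t37.65 tcp [458.4 -16.9 244.8] gp [463.7 -19.7  89.9] lean [ 0.0339 -0.0183] yaw 3.0492 F [-5.3  2.7 -1.6] op 0.639
shift [-3.8 -1.6 -5.9] turn -0.0058
```

Emit:
step_arm:
  commands:
    - [[-1,0,4],0,0.3]
    - [[0,0,4],0,0.3]

```text
clock: 37.9
eef_pos: [460.3, -17.1, 242.0]
tcp_rot: [-3.126, 0.033, 3.049]
contact_force: [-22.5, 4.7, 62.7]
opening: 0.641
```

Emit:
step_arm:
  commands:
    - [[0,0,0],0,0.3]
    - [[0,0,0],0,1]
    - [[0,0,0],0,1]
    - [[0,0,0],0,1]

```text
clock: 38.4
eef_pos: [464.0, -17.5, 245.6]
tcp_rot: [-3.126, 0.039, 3.05]
contact_force: [-0.7, -0.2, -0.6]
opening: 0.996
```

```bash
python3 - <<'E'
from h import *
gp(469,-21.6,95,3.055)
E
```

```text
t38.40 tcp [464.  -17.5 245.6] gp [469.8 -20.5  90.7] lean [ 0.0372 -0.0191] yaw 3.0497 F [-0.7 -0.2 -0.6] op 0.996
shift [ 0.5 -1.2 -4.3] turn -0.0053
```

The firm stop was felt (63 N for one row). Released; retreat clear and compare with the first frames by code, since all 12 views are used.

Emit:
step_arm:
  commands:
    - [[0,0,-15],0,1]
    - [[0,0,-40],0,1]
    - [[0,0,-50],0,1]
    - [[0,0,-50],0,1]
    - [[0,0,-40],0,1]
    - [[0,50,0],0,1]
    - [[0,55,0],0,1]
    - [[0,55,0],0,1]
    - [[0,55,0],0,1]
    - [[0,55,0],0,1]
    - [[0,55,0],0,1]
    - [[0,55,0],0,1]
    - [[0,40,0],0,1]
    - [[0,0,0],0,1]
    - [[0,0,0],0,1]

```text
clock: 40.28
eef_pos: [494.9, 416.2, 457.0]
tcp_rot: [-3.13, 0.052, 3.047]
contact_force: [0.4, -0.7, 0.6]
opening: 1.003
```

```bash
python3 - <<'E'
from h import *
s=sense();print(s["clock"],s["eef_pos"],s["contact_force"])
for n,pt in(("top",[469,-21.6,90]),("scene",[469,-21.6,90])):
    i0=cv2.resize(cv2.imread(f"pics/{n}0.png"),(560,420),interpolation=cv2.INTER_AREA);i1=grab_frame(n)
    u=proj(n,pt).astype(int);x,y=u
    t=i0[y-9:y+10,x-12:x+13];w=i1[y-25:y+26,x-30:x+31]
    r=cv2.minMaxLoc(cv2.matchTemplate(w,t,cv2.TM_CCOEFF_NORMED));print(n,"handle match",round(r[1],3),"offset",r[3][0]-18,r[3][1]-16)
    c=[proj(n,[*cab(a,b),z]) for a,b,z in((0,-120,75),(0,120,75),(150,120,210),(150,-120,210))]
    m=np.zeros((420,560),np.uint8);cv2.fillConvexPoly(m,np.array(c).astype(np.int32),255)
    d=cv2.absdiff(i0,i1).max(2);print("  shutter area diff mean",d[m>0].mean().round(1),"frac>40",(d[m>0]>40).mean().round(3))
    # whole-picture changes
    k=cv2.morphologyEx((d>60).astype(np.uint8),cv2.MORPH_OPEN,np.ones((3,3)));N,_,st,ce=cv2.connectedComponentsWithStats(k)
    for j in range(1,N):
        if st[j,4]>25:print("  change",st[j].tolist())
    cv2.imwrite(f"pics/{n}_end.png",i1)
E
```

```text
40.275 [494.94175613 416.2103595  457.02730375] [ 0.38786429 -0.70076102  0.55135011]
top handle match 0.992 offset 0 0
  shutter area diff mean 5.6 frac>40 0.001
  change [140, 199, 27, 24, 273]
  change [157, 220, 79, 49, 1817]
  change [140, 231, 13, 10, 79]
  change [181, 236, 4, 7, 26]
  change [126, 256, 148, 164, 7858]
  change [146, 270, 26, 19, 229]
  change [82, 286, 27, 10, 163]
  change [110, 287, 34, 24, 336]
  change [61, 289, 82, 73, 1581]
  change [252, 311, 39, 28, 739]
  change [225, 314, 16, 17, 92]
  change [56, 327, 141, 93, 4198]
  change [251, 335, 10, 18, 119]
  change [302, 339, 9, 10, 49]
  change [282, 346, 20, 12, 140]
  change [317, 348, 12, 29, 185]
  change [262, 354, 9, 14, 76]
  change [280, 358, 14, 7, 58]
  change [275, 387, 7, 9, 40]
scene handle match 0.985 offset 0 0
  shutter area diff mean 7.5 frac>40 0.003
  change [148, 22, 42, 20, 654]
  change [58, 26, 55, 14, 441]
  change [15, 42, 45, 28, 866]
  change [15, 65, 19, 37, 214]
  change [90, 78, 21, 68, 459]
  change [160, 83, 14, 4, 42]
  change [69, 94, 32, 69, 512]
  change [164, 103, 17, 5, 54]
  change [162, 106, 36, 39, 761]
  change [124, 114, 14, 15, 131]
  change [132, 135, 25, 88, 636]
  change [99, 151, 22, 60, 586]
  change [59, 156, 29, 23, 398]
  change [75, 196, 6, 6, 28]
  change [184, 197, 15, 12, 122]
  change [119, 198, 7, 16, 75]
  change [173, 201, 48, 38, 831]
  change [129, 236, 10, 17, 70]
  change [128, 246, 32, 59, 565]
  change [352, 264, 34, 17, 250]
  change [109, 269, 6, 8, 31]
  change [120, 296, 20, 35, 166]
  change [168, 309, 9, 9, 59]
  change [230, 352, 17, 15, 148]
  change [190, 376, 14, 8, 84]
```

```bash
python3 -c "
from rig import *
print(sign_off())"
```

```text
the job is handed in; nothing more can be done
None
```

The strip incubator is ready, and I handed the job in at about 40 s of the 72 s allowed. No verdict was given.

I raised the shutter by the handle until it ran open and stayed. I then set the rack in the nest, lowered the plate over both pins onto the shoulders, drew the shutter shut to its stop and moved the arm clear.

What the last checks showed:
- **Rack:** the picture taken after release shows it flat between the stops.
- **Plate:** the picture shows it level with both pin tops through the holes. It would go no lower at the shoulder height.
- **Shutter:** the handle matches its starting picture with 0 pixel offset in both cameras, and the shutter area is unchanged. That puts it shut to about 2 mm.

What was off:
- **Tool tilt:** the tool drifted 2–3.5° off vertical during moves, which I allowed for in the positions.
- **Shutter stop:** pressing the shutter home briefly read about 63 N at the wrist through the fingers. That is under the 120 N wrist limit.
- **Pin position:** the two cameras disagreed on the pins by several mm, so I used a value in between. The plate went down without jamming.
- **Bystanders:** I only checked these with a coarse whole-picture comparison, partly covered by the arm on the left. It missed the removed rack in the top view, though it did show it in the scene view. I never touched any of them on purpose.

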